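Close and lock the hold-down bar of an assembly fixture

ROBOT

A 7-joint arm with a two-finger parallel gripper is mounted at the origin on the work surface. World frame = base frame: x ahead of the robot, y to its left, z up, the work surface at z = 0. Lengths are in m, angles in rad, forces in N, time in s.
With the tool pointing down it reaches from about 0.4 to 0.9 m from the base axis. Payload 5.6 kg.
Tool frame: the origin (TCP) lies between the finger pads; the fingertips stand 22 mm ahead of it and the grasp point (between the pads) lies 3 mm ahead of it; z points along the fingers, x is the direction in which the jaws open and shut, and the axes are right-handed (so a half turn about z gives the same grasp; the last joint's range is limited). The gripper opens to 92 mm and grips with 3 to 60 N. Pads are 20 mm wide; open, the fingers measure 128 mm over their backs; the gripper's body (75 mm by 189 mm) begins 69 mm behind the grasp point.
Start: joints at [1.217, 0.468, -0.012, 1.603, 0.006, 1.071, -0.056], TCP at [0.199, -0.619, 0.237] pointing down, gripper open.
Joint ranges: [-2.53, 2.53], [-0.31, 2.02], [-1.57, 1.55], [0.28, 2.44], [-1.29, 4.43], [0.15, 1.84], [-2.92, 2.92]. Speed limits (rad/s): [2.57, 2.57, 3.14, 3.14, 3.14, 3.14, 3.14].

INTERFACE

Orientations are given as [roll, pitch, yaw] about the fixed x, y, z axes, in that order (R = Rz(yaw) Ry(pitch) Rx(roll)).
In Python, from workcell import env gives the robot as it stands.
- The arm moves only by the tool play_rows, never from a script. Its argument "targets" is text: rows parted by semicolons, each of 6 numbers parted by spaces: the shift along the tool's x, y, z in units of 40 mm (1.0 is 40 mm), then the turn, a rotation vector about the tool's x, y, z in units of 8 degrees (1.0 is 8 degrees). A call has exactly 10 rows; each row is the pose to reach, as a shift and turn from the pose commanded when the call began, along the tool's axes at that moment; what a row does not reach only later rows make up. A row lasts 1/10 s, in which the tool goes at most 50 mm and 8.59 degrees, less where a joint would pass 70% of its speed; a pose out of reach is approached as far as the arm can. A call with a gripper value outside its range is refused whole. "grip" is the gripper command: -1 is shut, 1 is fully open, values between are in proportion, set as the call begins (left out, the last holds). The fingers move at their own pace and stop on an object; "squeeze" is the grip in N (left out, the last holds). Time passes only in rows, so rows that repeat a pose let the fingers close, or fill a call up. It gives the time, the measured TCP pose, the force and the opening at its end, in the units of the state.
- env.get_state(): the state, without advancing time (a new reading comes with each control period).
- env.read_camera(name): name is "scene" or "top"; returns the picture (400x640x3 uint8, blue, green, red); there is no depth.
- env.camera_model(name): a dict with "fx", "fy", "cx", "cy" (pixels), "camera_from_world" (4x4, takes a point from world to camera coordinates). Camera axes: x right, y down, z forward; pixel columns grow to the right and rows downward; lengths in m; the calibration is good to about 2 mm. A picture is of the moment at which its call begins. camera_model takes no time and is no camera call.
- env.finish_job(): hands the job in, once; it reports no verdict.
The state is a dict: "clock": time; "joints": joint angles; "qvel": joint speeds; "joint_torque": joint torques, N m; "tcp_pos": TCP position; "orientation": TCP orientation; "force": force on the tool from outside, world axes, zero at the start; "ft_torque": the same for the moment, N m; "width": finger opening in m.
Only numpy, scipy, OpenCV 4.12 (cv2) and the standard library are available. Lean on these libraries where they do the work, as an engineer would, in place of code of your own. Each camera call takes 0.05 s, during which the arm holds its last target.

TASK

Clamp the chassis in the assembly fixture: push near the free end of the long hold-down bar to swing it about its post, ease it onto the spring pad until the latch nose snaps out behind it and holds it, then slide the lock bolt fully in behind the bar. Press gently: the pad must never take more than about 16 N, so stop as soon as the latch has snapped. Leave the chassis seated and everything else on the bench where it is.

Things in the scene. Friction and masses are not known exactly. Their poses are not given: they have to be found in the camera images.
- fixture: Fixed black plate, 350 x 320 mm, top 12 mm above the bench. Origin on its underside; it spans x -165 to +185, y -160 to +160 mm. x runs from post to latch head, y to the side where the bar stands open, z up. The post (42 mm wide cap, top 43 mm above the bench) stands at x -130, y -30 mm. A lifting handle 50 mm high stands at x -155, y 60 to 140 mm.
- bar_push (a point): On the loose aluminium hold-down bar: point on its centre line 175 mm from its eye, half-way up (21 mm above the bench). x axis along the bar to its free end. Bar 24 mm wide, 18 mm high, 0.3 to 0.6 kg; the eye turns on the post with 1.5 mm play and cannot lift off. Starts open 0.55 to 0.95 rad to fixture +y; closes clockwise seen from above. Its +y face is plain from 145 to 200 mm from the eye.
- bar_end (a point): Centre of the bar's flat free end, half-way up, 235 mm from the eye's centre. At 75 and 135 mm from the eye the bar carries blocks (16 mm along it, top 51 mm above the bench) with flat steel fingers, 16 mm wide, reaching 75 mm to the bar's -y side, 47 to 51 mm above the bench, that pass 5 mm over the chassis.
- pad (a joint): Spring pad (grey block 24 mm wide, 14 to 29 mm above the bench) that the bar's -y face closes against, about 212 mm from the eye. Value: compression in m, 0 free, 0.009 at most. 1 N to start, then 2.5 N per mm (16 N at 6 mm). With the bar latched it stays 2 to 4 mm compressed (6 to 11 N).
- latch (a joint): Sprung steel latch nose at the bar's free end. Value: pushed back in m, 0 out, 0.013 at most; spring 1.6 N plus 0.2 N per mm. A 26 mm long ramp faces the open side: the closing bar's end pushes the nose back 5 to 8 mm (2 to 6 N at the bar's end, on top of the pad). Once the bar's +y face has passed the nose's square back, the nose snaps out to 0 behind it.
- bolt (a joint): Lock bolt on the latch head, above the latch. Value: travel in m, 0 open, 0.024 fully in; it slides along fixture -x in behind the latched bar (a bar that is not home stops it). Friction about 2.5 N; stays where left. It is pushed by its upright steel tab: 8 mm thick along x, 40 mm wide along y, 33 to 64 mm above the bench.
- tab_mid (a point): Point of the fixture where the open bolt's upright tab has its centre with the latch head at its middle setting. The head, set by hand, sits with pad, latch and bolt up to 8 mm either way in fixture y; the setting is not measured. At the middle setting the latched bar lies along fixture x. Head: block 53 (x) x 105 mm, top 33 mm above the bench, reaching 15 mm beyond the tab in +x.
- chassis: Loose finned aluminium chassis 180 x 68 x 30 mm, 0.7 kg, seated on the plate at about x 10, y -124 mm of the fixture; to be left there. Origin at the centre of its underside.
- pot: Small brass pot, 34 mm wide and 30 mm high, on the plate's far corner of the open side. Leave alone.
- covers: Stack of five steel covers, 100 x 75 x 65 mm, left of the fixture. Leave alone.
- tape: Roll of blue tape, 90 mm wide, 22 mm high, at the left. Leave alone.
- jar: White jar, 52 mm wide, 70 mm high, at the left back. Leave alone.
- driver: Screwdriver lying at the right. Leave alone.
- mouse: Black computer mouse at the right. Leave alone.
- screws: Grey screw tray 90 x 130 x 30 mm at the right back. Leave alone.
Mind the look-alikes: they are no part of the job. What is shaped like the chassis but red or turquoise is not meant.

How it is judged:
By the outcome, as a careful person would: the job done as asked, in the order asked, and still so for the second after the job is handed in, with the robot touching nothing.
It also fails if it takes over 61 s, if anything falls off the work surface, if the arm or the gripper's body presses on something with over 40 N, if the wrist force passes 120 N, or if a joint passes its speed limit or range.

## Working session

There is one attempt and no reset: what is moved stays moved. The work goes in short steps, Python scripts to look and compute and a tool call to move; the robot and the scene stay as the last step left them, time stands still between calls to the robot, and variables do not carry over. Pictures are saved under pics/ and viewed, and the job is handed in when it is done.

Besides the shell and the picture viewer there is one more tool, called after "Emit:" in YAML: its name, and indented under it one key for each argument. play_rows: Moves the arm, as the interface text tells. Its arguments: {"type":"object","properties":{"targets":{"type":"string"},"grip":{"type":"number"},"squeeze":{"type":"number"}},"required":["targets"]}

```bash
mkdir -p pics; ls
python3 - <<'E'
from workcell import env
import cv2,numpy as np
for n in("scene","top"):
    cv2.imwrite(f"pics/{n}0.png",env.read_camera(n)); m=env.camera_model(n)
    print(n,m["fx"],m["fy"],m["cx"],m["cy"]); print(np.round(m["camera_from_world"],4).tolist())
s=env.get_state(); print({k:np.round(v,3).tolist() for k,v in s.items()})
E
```

```text
pics
scene 363.43122688468986 363.43122688468986 321.4296676691099 200.6560164666502
[[-0.0378, 0.9993, 0.0016, -0.0101], [0.5479, 0.022, -0.8362, -0.2039], [-0.8357, -0.0307, -0.5484, 1.4356], [0.0, 0.0, 0.0, 1.0]]
top 401.79267598113694 401.79267598113694 314.51432525194207 205.8180148865524
[[0.018, -0.9998, 0.0039, 0.0099], [-0.9862, -0.0184, -0.1645, 0.4477], [0.1645, -0.0009, -0.9864, 1.1976], [0.0, 0.0, 0.0, 1.0]]
{'clock': 0.1, 'joints': [1.217, 0.468, -0.012, 1.603, 0.006, 1.071, -0.056], 'qvel': [-0.001, -0.003, -0.0, -0.002, 0.0, 0.001, 0.001], 'joint_torque': [0.0, -52.165, -0.013, -24.437, -0.057, 0.014, 0.0], 'tcp_pos': [0.199, -0.618, 0.236], 'orientation': [3.141, 0.002, -1.26], 'force': [-0.537, 0.055, 0.575], 'ft_torque': [0.017, -0.008, 0.014], 'width': 0.092}
```

View pics/scene0.png

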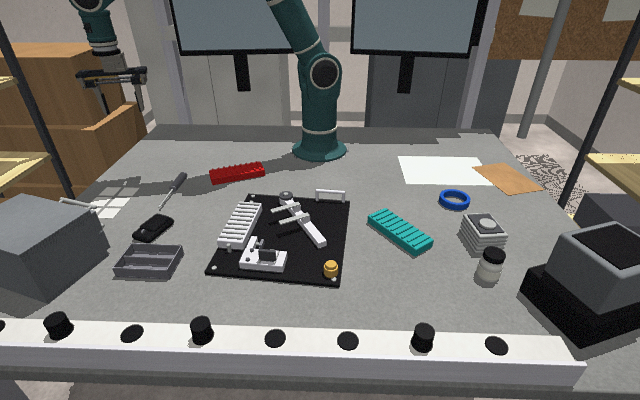

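View pics/top0.png

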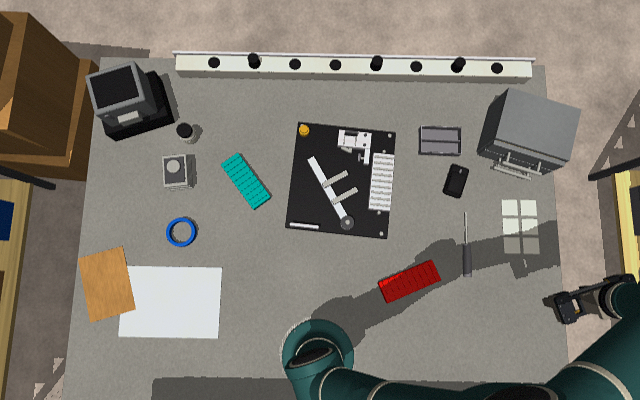

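The top view shows the black plate at about (286–396, 122–238), with the post at (347,222), the bar from there to (312,158), the latch head at (355,143) and the chassis (white fins) at (381,181). Chassis-like things: white one on the plate (381,181), red (409,281), turquoise (246,181). I choose the white one. It only has to be left alone. Next is a close crop.

```bash
cat > h.py <<'E'
import numpy as np,cv2
from workcell import env
def ray(n,u,v,z):
    m=env.camera_model(n);T=np.array(m["camera_from_world"]);R,t=T[:3,:3],T[:3,3]
    d=R.T@np.array([(u-m["cx"])/m["fx"],(v-m["cy"])/m["fy"],1]);c=-R.T@t
    return c+d*(z-c[2])/d[2]
def proj(n,p):
    m=env.camera_model(n);T=np.array(m["camera_from_world"]);q=T[:3,:3]@np.asarray(p)+T[:3,3]
    return np.array([m["fx"]*q[0]/q[2]+m["cx"],m["fy"]*q[1]/q[2]+m["cy"]])
E
python3 - <<'E'
from h import *
a=cv2.imread("pics/top0.png"); 
cv2.imwrite("pics/topc.png",cv2.resize(a[112:247,275:405],None,fx=4.4,fy=4.4,interpolation=cv2.INTER_CUBIC))
b=cv2.imread("pics/scene0.png")
cv2.imwrite("pics/scenec.png",cv2.resize(b[180:295,195:360],None,fx=4.8,fy=4.8,interpolation=cv2.INTER_CUBIC))
# plate mask
sub=a.max(2)<45; m=np.zeros(sub.shape,np.uint8); m[115:245,280:402]=sub[115:245,280:402]
m=cv2.morphologyEx(m,cv2.MORPH_CLOSE,np.ones((3,3)))
c=max(cv2.findContours(m,0,1)[0],key=cv2.contourArea); h=cv2.convexHull(c)
r=cv2.minAreaRect(h); ap=cv2.approxPolyDP(h,5,True)[:,0]; print(r,ap.tolist())
for p in ap: print(p,ray("top",*p,0.012).round(4))
E
```

```text
((341.4390563964844, 180.0487823486328), (102.03874206542969, 106.45600128173828), 6.340191841125488) [[298, 122], [394, 133], [386, 238], [285, 226]]
[298 122] [0.7266 0.0767 0.012 ]
[394 133] [ 0.6953 -0.2348  0.012 ]
[386 238] [ 0.3547 -0.2051  0.012 ]
[285 226] [0.3863 0.1087 0.012 ]
```

View pics/topc.png

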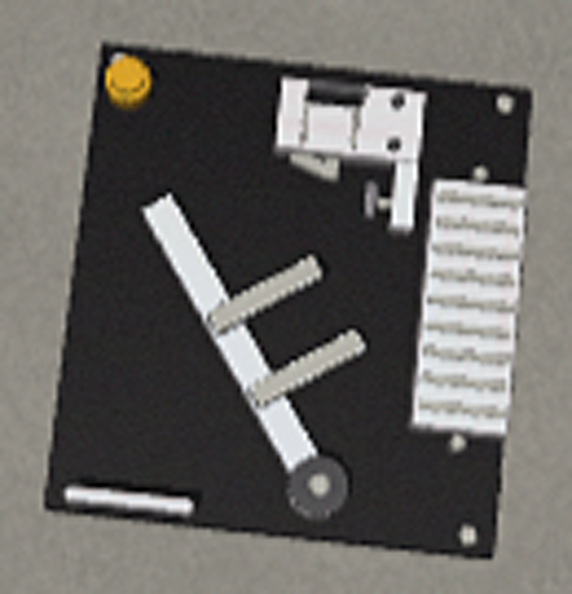

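View pics/scenec.png

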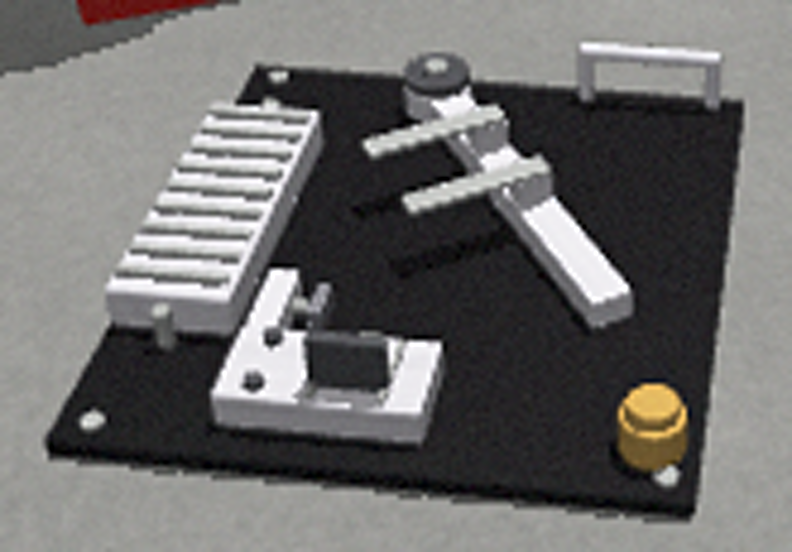

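The close crop shows the white finned chassis on the plate next to the latch head. Crop pixels: bar end about (157,203), post cap (320,487), dark bolt tab about (335,92), latch nose (315,163), pad on the arm at (375,200). The plate corners are (102,43), (530,92), (493,557) and (45,508).

```bash
cat >> h.py <<'E'
def cu(x,y,s=4.4,ox=275,oy=112): return ox+(x+.5)/s-.5, oy+(y+.5)/s-.5
def fit(F,W):
    F=np.array(F,float);W=np.array(W,float);f=F-F.mean(0);w=W-W.mean(0)
    a=np.arctan2((f[:,0]*w[:,1]-f[:,1]*w[:,0]).sum(),(f*w).sum());R=np.array([[np.cos(a),-np.sin(a)],[np.sin(a),np.cos(a)]])
    t=W.mean(0)-R@F.mean(0);return a,R,t,(W-(F@R.T+t))
E
python3 - <<'E'
from h import *
for n in("top","scene"):
    T=np.array(env.camera_model(n)["camera_from_world"]); print(n,(-T[:3,:3].T@T[:3,3]).round(3))
F=[[185,160],[185,-160],[-165,-160],[-165,160],[-130,-30]]
P=[cu(102,43),cu(530,92),cu(493,557),cu(45,508),cu(319,487)]
W=[ray("top",*p,.012)[:2] for p in P[:4]]+[ray("top",*P[4],.043)[:2]]
a,R,t,r=fit(np.array(F)/1e3,W);print("top",a,t,(r*1e3).round(1).tolist())
S=[(690,520),(48,455),(258,65),(744,100),(437,72)]
P=[cu(x,y,4.8,195,180) for x,y in S]
W2=[ray("scene",*p,.012)[:2] for p in P[:4]]+[ray("scene",*P[4],.043)[:2]]
W2=[ray("scene",*P[0],.0)[:2]]+W2[1:]
a2,R2,t2,r=fit(np.array(F)[1:]/1e3,W2[1:]);print("scene",a2,t2,(r*1e3).round(1).tolist())
def fx(n,x,y,z):
    p=ray(n,*(cu(x,y) if n=="top" else cu(x,y,4.8,195,180)),z)[:2]; return ((p-t)@R*1e3).round(1)
for nm,x,y,z in [("barend mid",158,203,.030),("barL",141,209,.03),("barR",173,195,.03),("head TL",280,77,.033),("head TR",425,92,.033),("head BL",275,152,.033),("tabtopL",307,82,.064),("tabtopR",368,88,.064),("tab top +x L",308,92,.064),("pad",373,200,.029),("pot",128,80,.03),("chTL",432,180,.042),("chBR",506,435,.042)]: print(nm,fx("top",x,y,z))
for nm,x,y,z in [("barendR",632,290,.03),("barendL",592,317,.03),("head cornerR",442,343,.033),("head front R",425,420,.033),("head front L",215,398,.033),("tabtopL",307,333,.064),("tabtopR",389,338,.064),("chassis",108,295,.042)]: print("s",nm,fx("scene",x,y,z))
E
```

```text
top [0.244 0.019 1.255]
scene [1.311 0.059 0.617]
top -0.09297889492276198 [ 0.53051662 -0.06381656] [[-0.9, -0.9], [-2.9, 2.0], [2.7, 0.7], [1.8, -1.7], [-0.8, -0.2]]
scene -0.07826149131711951 [ 0.53727972 -0.06034919] [[2.2, 0.5], [-4.6, 1.5], [-0.6, -1.8], [2.9, -0.2]]
barend mid [ 62.1 103.5]
barL [ 56.4 115.1]
barR [69.2 93.5]
head TL [164.9  26.3]
head TR [165.4 -79.1]
head BL [108.4  24.1]
tabtopL [151.8   7.7]
tabtopR [152.2 -35.5]
tab top +x L [144.5   6.3]
pad [ 81.9 -49.5]
pot [151.4 135.5]
chTL [ 97.3 -88.8]
chBR [ -79.9 -155.9]
s barendR [ 56.7 114.4]
s barendL [81.1 96.6]
s head cornerR [114.4  25. ]
s head front R [169.8  28.5]
s head front L [168.3 -75.5]
s tabtopL [150.5 -31.8]
s tabtopR [148.8   8.1]
s chassis [ 110.7 -150.1]
```

```bash
cat >> h.py <<'E'
from scipy.spatial.transform import Rotation as Ro
A=-0.093; T0=np.array([.5305,-.0638]); RF=np.array([[np.cos(A),-np.sin(A)],[np.sin(A),np.cos(A)]])
def f2w(x,y): return T0+RF@np.array([x,y])/1e3
def w2f(p): return (np.asarray(p)[:2]-T0)@RF*1e3
E_=f2w(-130,-30)
def arc(th,d,s=.172): 
    y=A+th; return E_+np.array([[np.cos(y),-np.sin(y)],[np.sin(y),np.cos(y)]])@np.array([s,d]), y
def rel(pos,yaw):
    s=env.get_state(); R0=Ro.from_euler("xyz",s["orientation"])
    sh=R0.inv().apply(np.array(pos)-s["tcp_pos"])/.04
    rv=np.degrees((R0.inv()*Ro.from_euler("xyz",[np.pi,0,yaw])).as_rotvec())/8
    return np.r_[sh,rv].round(3).tolist()
E
python3 - <<'E'
from h import *
p,y=arc(.607,.055); print(p,y)
print("via",rel([.42,-.33,.236],-.6)); print("above",rel([*p,.15],y))
E
```

```text
[0.52100925 0.05086165] 0.514
via [-5.173, -7.475, 0.001, -0.003, 0.011, -4.727]
above [-13.463, -12.791, 2.163, -0.009, 0.008, -12.705]
```

Emit:
play_rows:
  targets: "-0.6 -0.9 0 0 0 -0.6; -1.3 -1.9 0 0 0 -1.2; -2 -2.8 0 0 0 -1.8; -2.6 -3.7 0 0 0 -2.4; -3.2 -4.6 0 0 0 -3; -3.9 -5.6 0 0 0 -3.6; -4.5 -6.5 0 0 0 -4.2; -5.2 -7.5 0 0 0 -4.7; -6.1 -8.1 0 0 0 -5.5; -7 -8.7 0 0 0 -6.3"
  grip: -1
  squeeze: 30

```text
clock: 1.1
tcp_pos: [0.4449, -0.2439, 0.2362]
orientation: [-3.141, 0.001, -0.375]
force: [-0.8, -0.8, 0.0]
width: 0.0143
```

Run:
```python
from h import *
p,y=arc(.607,.055); s=env.get_state(); print(s["tcp_pos"],s["orientation"],s["width"]); print("above",rel([*p,.15],y))
```

```text
[ 0.4449247  -0.24388151  0.2362427 ] [-3.14142487e+00  5.27230537e-04 -3.75269542e-01] 0.014293125426223003
above [-0.93, -7.553, 2.158, -0.003, 0.003, -6.369]
```

Emit:
play_rows:
  targets: "-0.1 -0.9 0 0 0 -0.8; -0.2 -1.9 0 0 0 -1.6; -0.3 -2.8 0.2 0 0 -2.4; -0.4 -3.8 0.4 0 0 -3.2; -0.5 -4.7 0.7 0 0 -4; -0.6 -5.6 1 0 0 -4.8; -0.7 -6.5 1.4 0 0 -5.4; -0.85 -7.2 1.8 0 0 -6; -0.93 -7.55 2.15 0 0 -6.35; -0.93 -7.55 2.15 0 0 -6.35"

```text
clock: 2.1
tcp_pos: [0.5207, 0.0499, 0.1486]
orientation: [-3.139, 0.003, 0.51]
force: [-0.3, 0.5, -0.4]
width: 0.0004
```

Run:
```python
from h import *
p,y=arc(.607,.055); s=env.get_state(); print(s["tcp_pos"],s["orientation"],s["width"],s["force"]); print("down",rel([*p,.041],y))
a=env.read_camera("top"); cv2.imwrite("pics/t1.png",cv2.resize(a[100:250,260:420],None,fx=4,fy=4,interpolation=cv2.INTER_CUBIC))
a=env.read_camera("scene"); cv2.imwrite("pics/s1.png",cv2.resize(a[150:295,195:380],None,fx=4,fy=4,interpolation=cv2.INTER_CUBIC))
print(proj("top",[*p,.019]),proj("scene",[*p,.019]))
```

```text
[0.52065004 0.04987903 0.1486246 ] [-3.13898259e+00  3.10143817e-03  5.09579691e-01] 0.0003654218616924221 [-0.32800577  0.45297776 -0.4055998 ]
down [0.028, -0.01, 2.691, -0.019, 0.022, -0.032]
[304.51705554 183.50634684] [329.18568256 225.24212292]
```

View pics/s1.png

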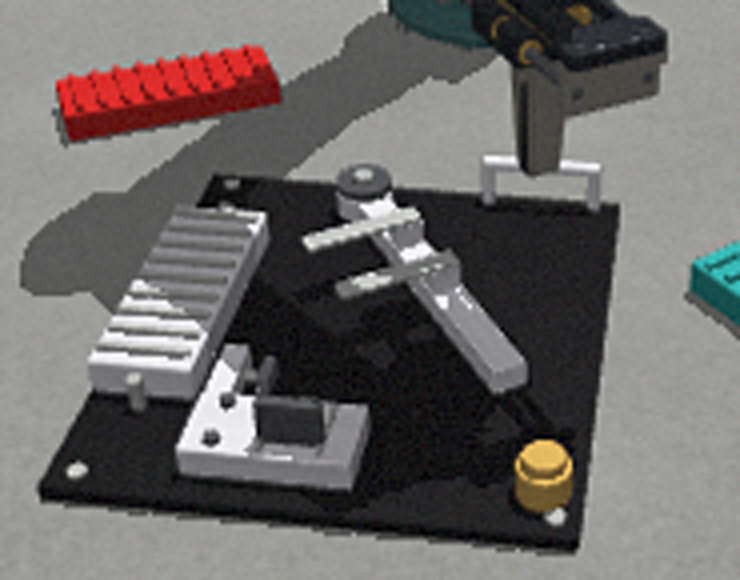

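View pics/t1.png

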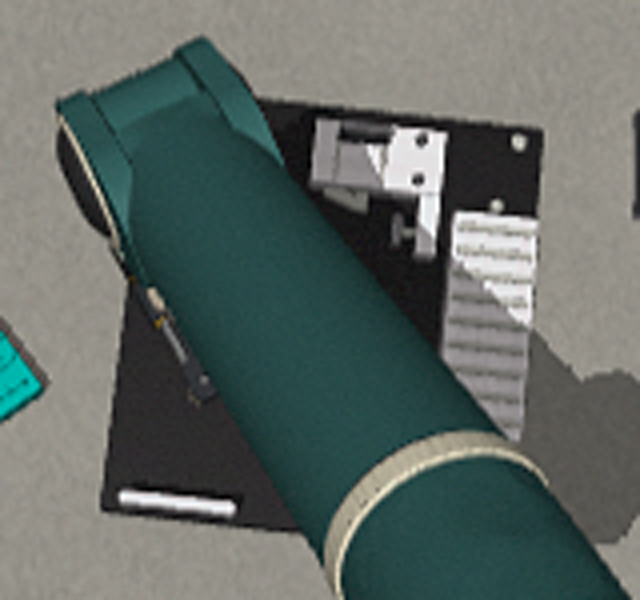

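The gripper hangs beside the bar on its open side, fingertips at scene crop (540,170), with the bar, pot and handle clear below. I'll go down and close most of the gap.

Emit:
play_rows:
  targets: "0 0 0.7 0 0 0; 0 0 1.4 0 0 0; 0 0 2 0 0 0; 0 0 2.4 0 0 0; 0 0 2.6 0 0 0; 0 0 2.69 0 0 0; 0 0.15 2.69 0 0 0; 0 0.3 2.69 0 0 0; 0 0.4 2.69 0 0 0; 0 0.5 2.69 0 0 0"

```text
clock: 3.2
tcp_pos: [0.5325, 0.0302, 0.0435]
orientation: [3.141, -0.001, 0.505]
force: [0.1, 0.3, 0.4]
width: 0.0003
```

Run:
```python
from h import *
s=env.get_state(); print(s["tcp_pos"],s["orientation"],s["force"])
for i in range(1,11):
    th=.607-.03*i; p,y=arc(th,.024); print(rel([*p,.041],y))
```

```text
[0.53245725 0.03017394 0.04353853] [ 3.14087444e+00 -9.08339538e-04  5.05441951e-01] [0.13060031 0.34023948 0.43125999]
[0.024, 0.313, 0.064, 0.005, -0.007, 0.154]
[0.037, 0.443, 0.064, 0.005, -0.007, 0.368]
[0.046, 0.572, 0.064, 0.005, -0.007, 0.583]
[0.052, 0.703, 0.064, 0.005, -0.007, 0.798]
[0.054, 0.833, 0.064, 0.005, -0.007, 1.013]
[0.051, 0.963, 0.064, 0.005, -0.007, 1.228]
[0.045, 1.093, 0.064, 0.004, -0.007, 1.443]
[0.035, 1.223, 0.064, 0.004, -0.007, 1.658]
[0.021, 1.352, 0.064, 0.004, -0.007, 1.872]
[0.003, 1.481, 0.065, 0.004, -0.007, 2.087]
```

Emit:
play_rows:
  targets: "0.02 0.15 0.06 0 0 0.1; 0.03 0.3 0.1 0 0 0.2; 0.04 0.44 0.1 0 0 0.37; 0.05 0.57 0.1 0 0 0.58; 0.05 0.7 0.1 0 0 0.8; 0.05 0.83 0.1 0 0 1; 0.05 0.96 0.1 0 0 1.23; 0.04 1.09 0.1 0 0 1.44; 0.03 1.22 0.1 0 0 1.66; 0.02 1.35 0.1 0 0 1.87"

```text
clock: 4.2
tcp_pos: [0.559, -0.0167, 0.0389]
orientation: [3.141, -0.0, 0.242]
force: [-0.3, 2.2, -0.4]
width: 0.0007
```

Run:
```python
from h import *
s=env.get_state(); print(s["tcp_pos"],s["orientation"],s["force"],s["ft_torque"])
a=env.read_camera("scene"); cv2.imwrite("pics/s2.png",cv2.resize(a[170:295,195:360],None,fx=4.6,fy=4.6,interpolation=cv2.INTER_CUBIC))
for i in range(1,11):
    th=.307-.02*i; p,y=arc(th,.024); print(rel([*p,.041],y))
```

```text
[ 0.55895495 -0.0166684   0.03890351] [ 3.14133698e+00 -1.39874590e-04  2.42381983e-01] [-0.26274803  2.20608477 -0.42846386] [ 0.48108515 -0.13282964  0.02480283]
[0.032, 0.192, -0.051, 0.008, -0.003, 0.332]
[0.039, 0.279, -0.051, 0.008, -0.003, 0.475]
[0.044, 0.365, -0.051, 0.008, -0.003, 0.618]
[0.048, 0.452, -0.051, 0.007, -0.003, 0.761]
[0.05, 0.539, -0.05, 0.007, -0.003, 0.905]
[0.05, 0.626, -0.05, 0.007, -0.003, 1.048]
[0.049, 0.713, -0.05, 0.007, -0.003, 1.191]
[0.045, 0.799, -0.05, 0.007, -0.003, 1.334]
[0.04, 0.886, -0.05, 0.007, -0.003, 1.478]
[0.034, 0.973, -0.05, 0.007, -0.003, 1.621]
```

View pics/s2.png

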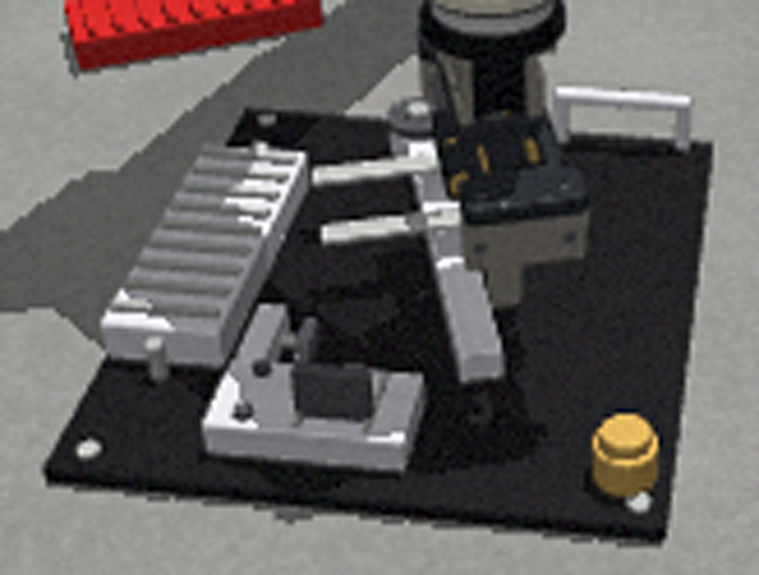

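The bar is moving with the fingers, at about 2 N. Its end is at crop (480,370), still well open of the latch head. I'll keep following the arc.

Emit:
play_rows:
  targets: "0.03 0.17 0 0 0 0.3; 0.04 0.26 0 0 0 0.46; 0.04 0.34 0 0 0 0.6; 0.05 0.42 0 0 0 0.74; 0.05 0.5 0 0 0 0.88; 0.05 0.58 0 0 0 1.02; 0.05 0.66 0 0 0 1.16; 0.05 0.74 0 0 0 1.28; 0.04 0.8 0 0 0 1.4; 0.04 0.84 0 0 0 1.5"

```text
clock: 5.25
tcp_pos: [0.5681, -0.0467, 0.039]
orientation: [-3.14, 0.0, 0.035]
force: [-0.5, 6.6, 2.1]
width: 0.0002
```

Run:
```python
from h import *
s=env.get_state(); print(s["tcp_pos"],w2f(s["tcp_pos"]),s["orientation"][2]-A,s["force"],s["ft_torque"])
a=env.read_camera("scene"); cv2.imwrite("pics/s3.png",cv2.resize(a[185:285,195:330],None,fx=5.8,fy=5.8,interpolation=cv2.INTER_CUBIC))
for i in range(1,11):
    th=.10-.01*i; p,y=arc(th,.024); print(i,th,rel([*p,.039],y))
```

```text
[ 0.5680827  -0.04674643  0.03897059] [35.83659251 20.47003024] 0.12803953217014866 [-0.54857298  6.57444694  2.07399415] [1.52463661 0.24278687 0.00971593]
1 0.09000000000000001 [0.047, 0.282, -0.002, -0.012, 0.004, 0.268]
2 0.08 [0.051, 0.325, -0.002, -0.012, 0.004, 0.34]
3 0.07 [0.055, 0.368, -0.002, -0.012, 0.004, 0.411]
4 0.060000000000000005 [0.058, 0.411, -0.002, -0.012, 0.004, 0.483]
5 0.05 [0.061, 0.455, -0.002, -0.012, 0.004, 0.555]
6 0.04000000000000001 [0.064, 0.498, -0.002, -0.012, 0.004, 0.626]
7 0.03 [0.066, 0.542, -0.003, -0.012, 0.004, 0.698]
8 0.020000000000000004 [0.067, 0.585, -0.003, -0.012, 0.004, 0.77]
9 0.010000000000000009 [0.068, 0.628, -0.003, -0.012, 0.004, 0.841]
10 0.0 [0.069, 0.672, -0.003, -0.012, 0.004, 0.913]
```

View pics/s3.png

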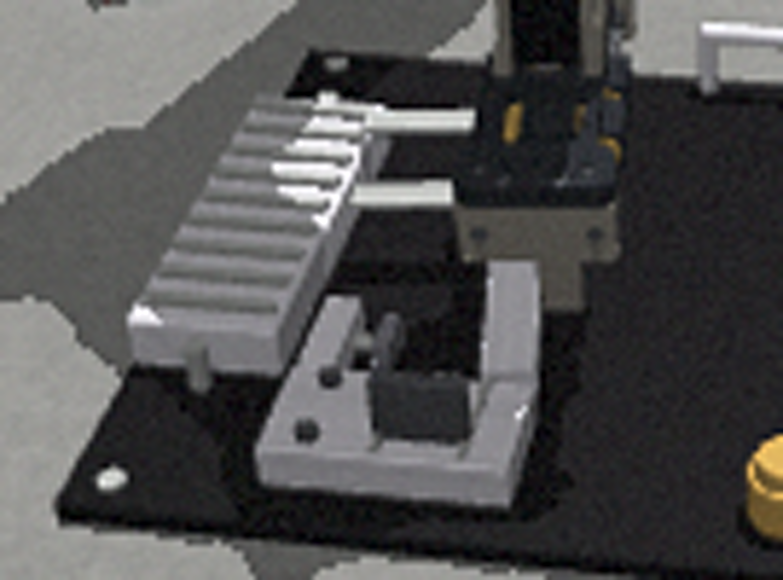

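Bar end has reached the latch head corner, crop (520,380), with 6.6 N from the ramp, in line with the description. I'll take 16 mm more, slowly.

Emit:
play_rows:
  targets: "0.01 0.05 0 0 0 0.05; 0.02 0.09 0 0 0 0.1; 0.02 0.13 0 0 0 0.15; 0.03 0.17 0 0 0 0.2; 0.03 0.21 0 0 0 0.25; 0.04 0.25 0 0 0 0.3; 0.04 0.29 0 0 0 0.35; 0.05 0.33 0 0 0 0.4; 0.05 0.37 0 0 0 0.44; 0.05 0.4 0 0 0 0.48"

```text
clock: 6.3
tcp_pos: [0.5702, -0.0621, 0.039]
orientation: [-3.14, 0.002, -0.031]
force: [-1.8, 6.7, 2.4]
width: 0.0004
```

```bash
cat > st.py <<'E'
from h import *
import sys
s=env.get_state(); print(s["clock"],"F",w2f(s["tcp_pos"]).round(2),s["tcp_pos"].round(4) if hasattr(s["tcp_pos"],'round') else s["tcp_pos"],"yawf",round(s["orientation"][2]-A,3),"force",np.round(s["force"],2),np.round(RF.T@np.array(s["force"])[:2],2))
a=env.read_camera("scene"); cv2.imwrite(f"pics/{sys.argv[1]}.png",cv2.resize(a[195:285,215:325],None,fx=6.4,fy=6.4,interpolation=cv2.INTER_CUBIC))
E
python3 st.py s4
```

```text
6.3 F [39.34  5.36] [ 0.5702 -0.0621  0.039 ] yawf 0.062 force [-1.85  6.74  2.39] [-2.46  6.54]
```

View pics/s4.png

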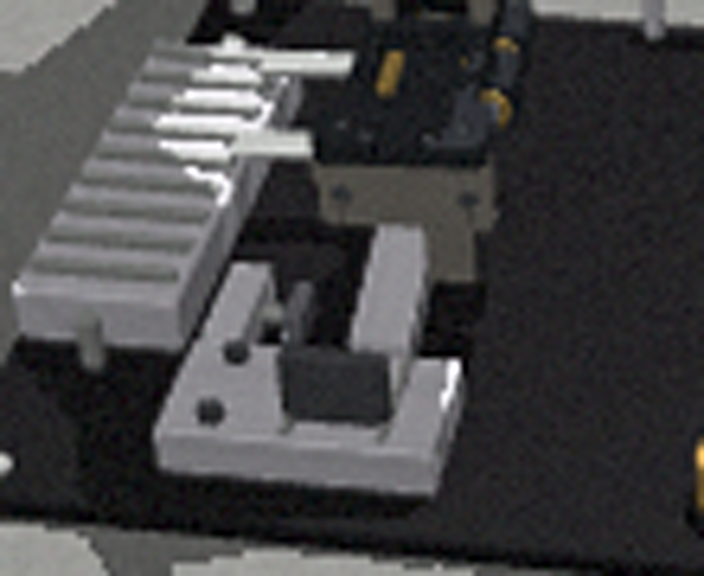

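Run:
```python
from h import *
g=lambda x,y,z: w2f(ray("scene",*cu(x,y,6.4,215,195),z)).round(1)
for n,x,y,z in [("barL near",352,348,.03),("barL far",372,240,.03),("barR far",425,230,.03),("barR near",412,350,.03),("padR top",313,288,.029),("padR mid",313,295,.029),("padL",283,300,.029)]: print(n,g(x,y,z))
```

```text
barL near [109. -19.]
barL far [ 43.  -27.5]
barR far [33.7 -7.6]
barR near [107.1   4. ]
padR top [ 74.8 -43.6]
padR mid [ 79.  -42.5]
padL [ 83.6 -53.4]
```

The bar lies at about 0.12 rad, with roughly 20 mm of gap to the pad (pad face at crop (313,290), bar face at (362,300)). That is about 16 mm of travel at the finger, so I'll take 11 mm.

Emit:
play_rows:
  targets: "0 0.03 0 0 0 0.05; 0 0.06 0 0 0 0.1; 0.01 0.09 0 0 0 0.14; 0.01 0.12 0 0 0 0.19; 0.01 0.15 0 0 0 0.24; 0.01 0.18 0 0 0 0.28; 0.01 0.21 0 0 0 0.33; 0.02 0.24 0 0 0 0.38; 0.02 0.26 0 0 0 0.42; 0.02 0.28 0 0 0 0.46"

```text
clock: 7.35
tcp_pos: [0.5711, -0.0737, 0.039]
orientation: [-3.14, 0.001, -0.095]
force: [-0.5, 5.6, 0.9]
width: 0.0007
```

```bash
python3 st.py s5
```

```text
7.35 F [41.38 -6.11] [ 0.5711 -0.0737  0.039 ] yawf -0.002 force [-0.54  5.6   0.93] [-1.05  5.53]
```

View pics/s5.png

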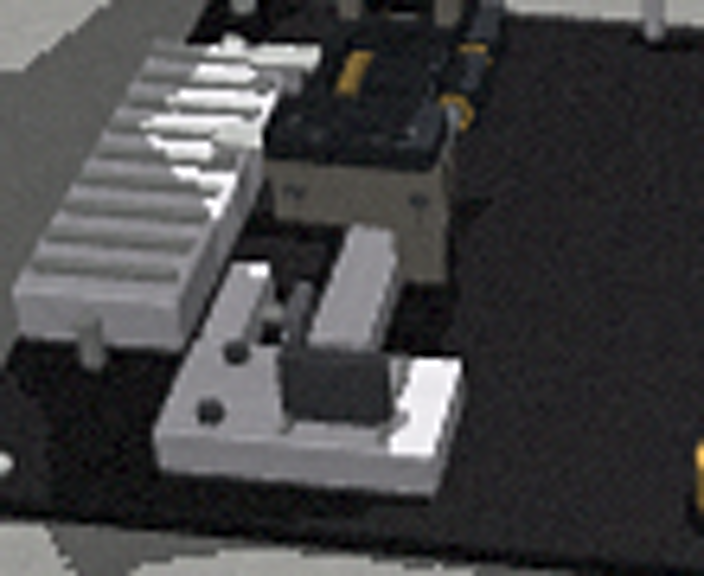

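About 5 mm of gap remains at the pad (bar face (325,300), pad face (313,300)), at 5.5 N. Small steps from here.

Emit:
play_rows:
  targets: "0 0.01 0 0 0 0.01; 0 0.02 0 0 0 0.02; 0 0.03 0 0 0 0.03; 0 0.04 0 0 0 0.04; 0 0.05 0 0 0 0.05; 0 0.06 0 0 0 0.06; 0 0.065 0 0 0 0.07; 0 0.07 0 0 0 0.08; 0 0.075 0 0 0 0.09; 0 0.075 0 0 0 0.1"

```text
clock: 8.4
tcp_pos: [0.5712, -0.0769, 0.039]
orientation: [-3.14, -0.0, -0.109]
force: [0.2, 5.1, -0.5]
width: 0.0006
```

```bash
python3 st.py s6
```

```text
8.4 F [41.73 -9.23] [ 0.5712 -0.0769  0.039 ] yawf -0.016 force [ 0.15  5.1  -0.54] [-0.32  5.09]
```

Emit:
play_rows:
  targets: "0 0.005 0 0 0 0; 0 0.01 0 0 0 0; 0 0.015 0 0 0 0; 0 0.02 0 0 0 0; 0 0.025 0 0 0 0; 0 0.03 0 0 0 0; 0 0.03 0 0 0 0; 0 0.03 0 0 0 0; 0 0.03 0 0 0 0; 0 0.03 0 0 0 0"

```text
clock: 9.45
tcp_pos: [0.5711, -0.078, 0.039]
orientation: [-3.14, -0.0, -0.109]
force: [1.0, 5.0, -0.5]
width: 0.0005
```

```bash
python3 st.py s7
```

```text
9.45 F [ 41.78 -10.32] [ 0.5711 -0.078   0.039 ] yawf -0.016 force [ 1.03  4.97 -0.49] [0.57 5.04]
```

View pics/s7.png

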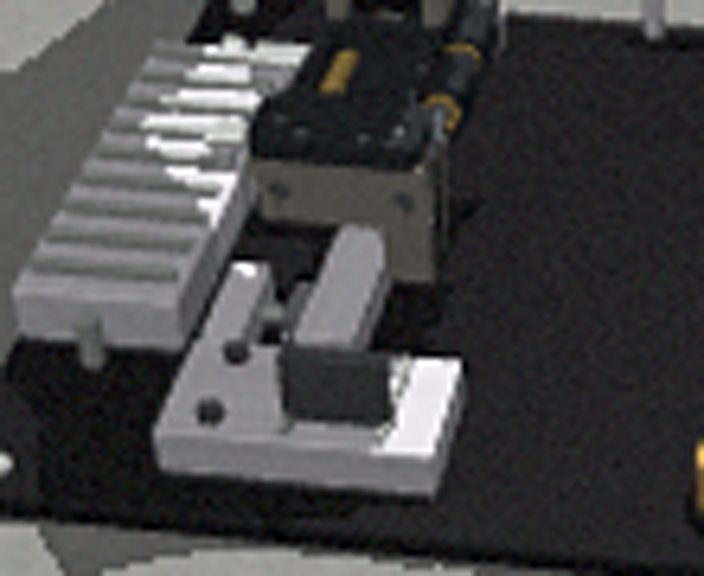

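The bar face is now at the pad (crop (310,300)), and the force is still about 5 N. I'll continue in steps of about 1 mm.

Emit:
play_rows:
  targets: "0 0.005 0 0 0 0; 0 0.01 0 0 0 0; 0 0.015 0 0 0 0; 0 0.02 0 0 0 0; 0 0.025 0 0 0 0; 0 0.025 0 0 0 0; 0 0.025 0 0 0 0; 0 0.025 0 0 0 0; 0 0.025 0 0 0 0; 0 0.025 0 0 0 0"

```text
clock: 10.5
tcp_pos: [0.5711, -0.0781, 0.039]
orientation: [-3.139, -0.0, -0.109]
force: [1.2, 7.1, -0.1]
width: 0.0004
```

```bash
python3 st.py s8
```

```text
10.5 F [ 41.8 -10.5] [ 0.5711 -0.0781  0.039 ] yawf -0.016 force [ 1.18  7.05 -0.07] [0.52 7.13]
```

Emit:
play_rows:
  targets: "0 0.005 0 0 0 0; 0 0.01 0 0 0 0; 0 0.015 0 0 0 0; 0 0.02 0 0 0 0; 0 0.025 0 0 0 0; 0 0.025 0 0 0 0; 0 0.025 0 0 0 0; 0 0.025 0 0 0 0; 0 0.025 0 0 0 0; 0 0.025 0 0 0 0"

```text
clock: 11.55
tcp_pos: [0.5711, -0.0785, 0.039]
orientation: [-3.138, -0.0, -0.108]
force: [1.3, 8.9, -0.1]
width: 0.0003
```

```bash
python3 st.py s9
```

```text
11.55 F [ 41.78 -10.91] [ 0.5711 -0.0785  0.039 ] yawf -0.015 force [ 1.27  8.88 -0.07] [0.44 8.96]
```

Emit:
play_rows:
  targets: "0 0.005 0 0 0 0; 0 0.01 0 0 0 0; 0 0.015 0 0 0 0; 0 0.02 0 0 0 0; 0 0.025 0 0 0 0; 0 0.03 0 0 0 0; 0 0.03 0 0 0 0; 0 0.03 0 0 0 0; 0 0.03 0 0 0 0; 0 0.03 0 0 0 0"

```text
clock: 12.6
tcp_pos: [0.571, -0.079, 0.039]
orientation: [-3.137, -0.001, -0.108]
force: [0.4, 9.6, -0.6]
width: 0.0004
```

```bash
python3 st.py s10
```

```text
12.6 F [ 41.77 -11.4 ] [ 0.571 -0.079  0.039] yawf -0.015 force [ 0.41  9.59 -0.58] [-0.49  9.59]
```

Emit:
play_rows:
  targets: "0 0.005 0 0 0 0; 0 0.01 0 0 0 0; 0 0.015 0 0 0 0; 0 0.02 0 0 0 0; 0 0.025 0 0 0 0; 0 0.025 0 0 0 0; 0 0.025 0 0 0 0; 0 0.025 0 0 0 0; 0 0.025 0 0 0 0; 0 0.025 0 0 0 0"

```text
clock: 13.65
tcp_pos: [0.571, -0.0794, 0.0391]
orientation: [-3.137, -0.001, -0.108]
force: [0.8, 10.8, -0.6]
width: 0.0007
```

```bash
python3 st.py s11
python3 - <<'E'
from h import *
a=env.read_camera("top"); cv2.imwrite("pics/t11.png",cv2.resize(a[110:210,320:420],None,fx=5.5,fy=5.5,interpolation=cv2.INTER_CUBIC))
E
```

```text
13.65 F [ 41.8  -11.76] [ 0.571  -0.0794  0.0391] yawf -0.015 force [ 0.78 10.81 -0.57] [-0.23 10.83]
```

View pics/s11.png

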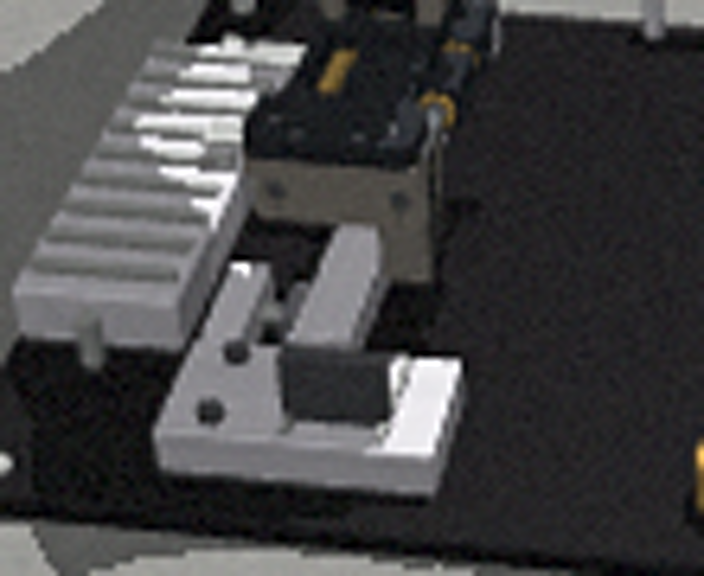

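View pics/t11.png

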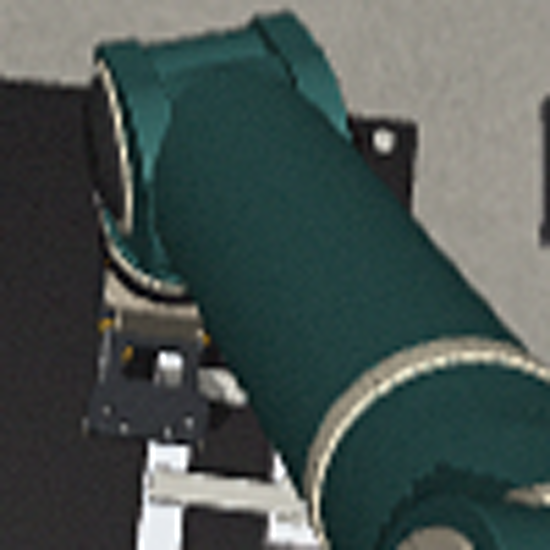

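The top view is blocked by the arm. In the scene view the bar is against the pad at (300,300). The force is 10.8 N, which puts the pad at about 5 N. Continuing.

Emit:
play_rows:
  targets: "0 0.005 0 0 0 0; 0 0.01 0 0 0 0; 0 0.015 0 0 0 0; 0 0.02 0 0 0 0; 0 0.025 0 0 0 0; 0 0.025 0 0 0 0; 0 0.025 0 0 0 0; 0 0.025 0 0 0 0; 0 0.025 0 0 0 0; 0 0.025 0 0 0 0"

```text
clock: 14.75
tcp_pos: [0.571, -0.0797, 0.039]
orientation: [-3.136, -0.001, -0.107]
force: [1.0, 13.1, -1.2]
width: 0.0005
```

Emit:
play_rows:
  targets: "0 0.005 0 0 0 0; 0 0.01 0 0 0 0; 0 0.015 0 0 0 0; 0 0.02 0 0 0 0; 0 0.025 0 0 0 0; 0 0.025 0 0 0 0; 0 0.025 0 0 0 0; 0 0.025 0 0 0 0; 0 0.025 0 0 0 0; 0 0.025 0 0 0 0"

```text
clock: 15.75
tcp_pos: [0.571, -0.0801, 0.0391]
orientation: [-3.135, -0.001, -0.107]
force: [2.3, 12.4, -0.9]
width: 0.0006
```

Emit:
play_rows:
  targets: "0 0.005 0 0 0 0; 0 0.01 0 0 0 0; 0 0.015 0 0 0 0; 0 0.02 0 0 0 0; 0 0.02 0 0 0 0; 0 0.02 0 0 0 0; 0 0.02 0 0 0 0; 0 0.02 0 0 0 0; 0 0.02 0 0 0 0; 0 0.02 0 0 0 0"

```text
clock: 16.75
tcp_pos: [0.571, -0.081, 0.0391]
orientation: [-3.135, -0.001, -0.107]
force: [1.2, 13.4, -0.4]
width: 0.0004
```

```bash
python3 st.py s12; python3 -c "
from h import *
a=cv2.imread('pics/s11.png');b=cv2.imread('pics/s12.png')
cv2.imwrite('pics/c12.png',np.hstack([a[200:500,100:500],b[200:500,100:500]]))"
```

```text
16.75 F [ 41.96 -13.32] [ 0.571  -0.081   0.0391] yawf -0.014 force [ 1.21 13.42 -0.4 ] [-0.04 13.48]
```

View pics/c12.png

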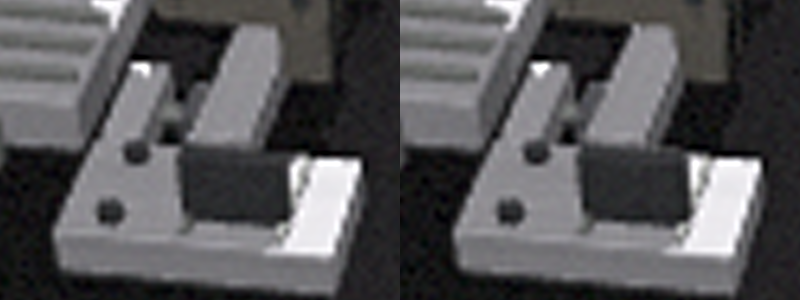

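In the last step the TCP moved 0.9 mm with almost no rise in force, against 0.4 mm and +1.9 N per step before. That suggests the latch nose snapped. I'll stop pushing and back off to see whether the bar stays.

Emit:
play_rows:
  targets: "0 -0.05 0 0 0 0; 0 -0.1 0 0 0 0; 0 -0.15 0 0 0 0; 0 -0.2 0 0 0 0; 0 -0.3 0 0 0 0; 0 -0.4 0 0 0 0; 0 -0.5 0 0 0 0; 0 -0.6 0 0 0 0; 0 -0.7 0 0 0 0; 0 -0.8 0 0 0 0"

```text
clock: 17.8
tcp_pos: [0.5737, -0.0543, 0.039]
orientation: [3.142, 0.0, -0.109]
force: [-0.2, 0.0, -0.0]
width: 0.0006
```

```bash
python3 st.py s13; python3 -c "
from h import *
a=cv2.imread('pics/s12.png');b=cv2.imread('pics/s13.png')
cv2.imwrite('pics/c13.png',np.hstack([a[200:500,100:500],b[200:500,100:500]]))"
```

```text
17.8 F [42.15 13.46] [ 0.5737 -0.0543  0.039 ] yawf -0.016 force [-0.2   0.03 -0.05] [-0.21  0.01]
```

View pics/c13.png

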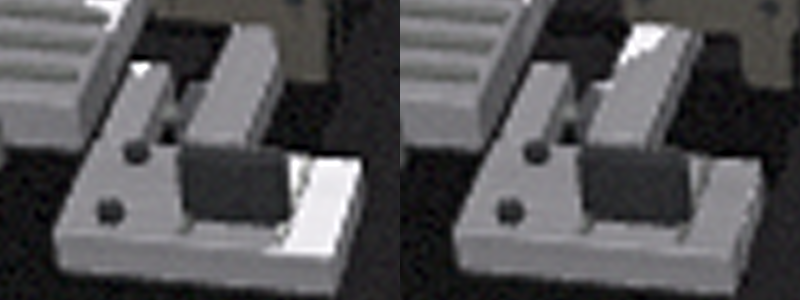

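After backing off the bar has not moved: its left edge runs (228,25)–(185,140) in both halves, and the force is 0. I'll lift and check again before going to the bolt.

Run:
```python
from h import *
s=env.get_state();p=f2w(192,-14)
print(p,rel([*p,.12],A-np.pi/2), rel([*p,.068],A-np.pi/2))
```

```text
[ 0.72037017 -0.09556977] [3.757, 0.651, -2.025, -0.004, 0.003, 11.139] [3.757, 0.652, -0.725, -0.004, 0.003, 11.139]
```

Emit:
play_rows:
  targets: "0 -0.2 -0.8 0 0 0; 0 -0.2 -1.6 0 0 0.5; 0.2 -0.2 -2.2 0 0 1.4; 0.7 -0.1 -2.4 0 0 2.4; 1.3 0 -2.4 0 0 3.4; 1.9 0.1 -2.4 0 0 4.4; 2.5 0.3 -2.4 0 0 5.4; 3 0.5 -2.4 0 0 6.4; 3.5 0.6 -2.3 0 0 7.4; 3.76 0.65 -2 0 0 8.4"

```text
clock: 18.85
tcp_pos: [0.7225, -0.0978, 0.1199]
orientation: [-3.139, -0.002, -1.289]
force: [0.5, 0.3, -0.2]
width: 0.0003
```

```bash
python3 st.py s14
python3 - <<'E'
from h import *
a=env.read_camera("top"); cv2.imwrite("pics/t14.png",cv2.resize(a[110:240,275:405],None,fx=4.4,fy=4.4,interpolation=cv2.INTER_CUBIC))
p=f2w(192,-14);print(rel([*p,.068],A-np.pi/2))
E
```

```text
18.85 F [194.31 -16.02] [ 0.7225 -0.0978  0.1199] yawf -1.196 force [ 0.5   0.34 -0.2 ] [0.47 0.39]
[-0.036, -0.024, 1.22, 0.02, -0.002, 2.727]
```

View pics/s14.png

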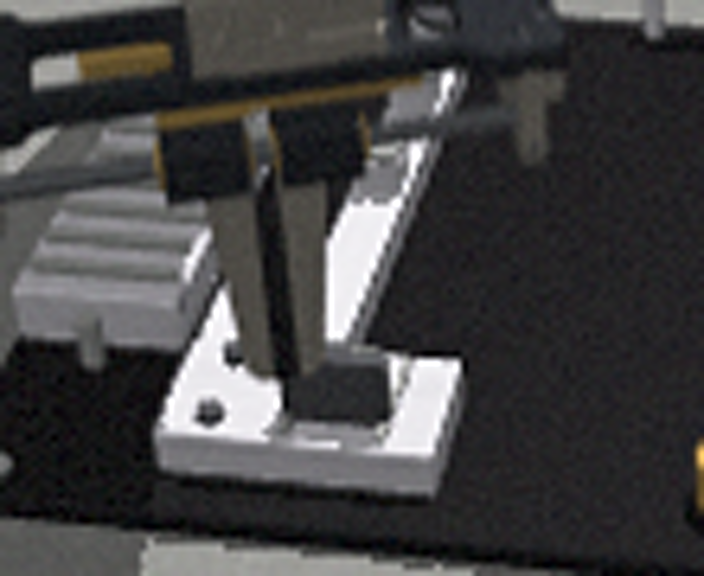

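View pics/t14.png

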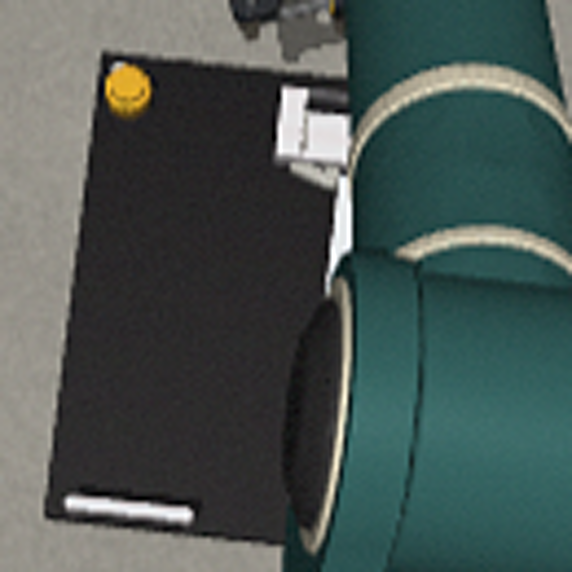

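Top view: the nose is out at (315,172), just beyond the bar's +y edge at (338,190), as at the start, so the bar is latched. The scene view shows the tab at (340,390) and the fingers above its outer side. I'll finish the turn, go down outside the tab and approach.

Emit:
play_rows:
  targets: "0 0 0.1 0 0 0.9; 0 0 0.3 0 0 1.8; -0.03 -0.02 0.6 0 0 2.7; -0.03 -0.02 0.9 0 0 2.73; -0.03 -0.02 1.15 0 0 2.73; -0.03 -0.02 1.28 0 0 2.73; -0.03 -0.02 1.3 0 0 2.73; -0.03 -0.02 1.3 0 0 2.73; -0.03 -0.02 1.3 0 0 2.73; -0.03 -0.02 1.3 0 0 2.73"

```text
clock: 19.95
tcp_pos: [0.7211, -0.0957, 0.0676]
orientation: [-3.141, -0.0, -1.663]
force: [0.5, -0.3, -0.0]
width: 0.0006
```

```bash
python3 st.py s15
python3 - <<'E'
from h import *
a=env.read_camera("top"); cv2.imwrite("pics/t15.png",cv2.resize(a[110:240,275:405],None,fx=4.4,fy=4.4,interpolation=cv2.INTER_CUBIC))
p=f2w(172,-14);print(rel([*p,.064],A-np.pi/2))
E
```

```text
19.95 F [192.76 -14.07] [ 0.7211 -0.0957  0.0676] yawf -1.57 force [ 0.46 -0.33 -0.03] [ 0.49 -0.28]
[-0.0, 0.516, 0.085, -0.005, -0.0, 0.003]
```

View pics/s15.png

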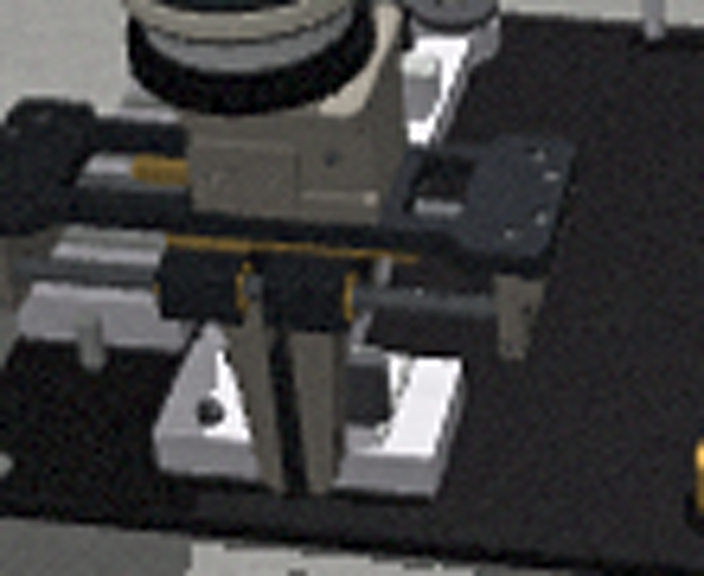

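View pics/t15.png

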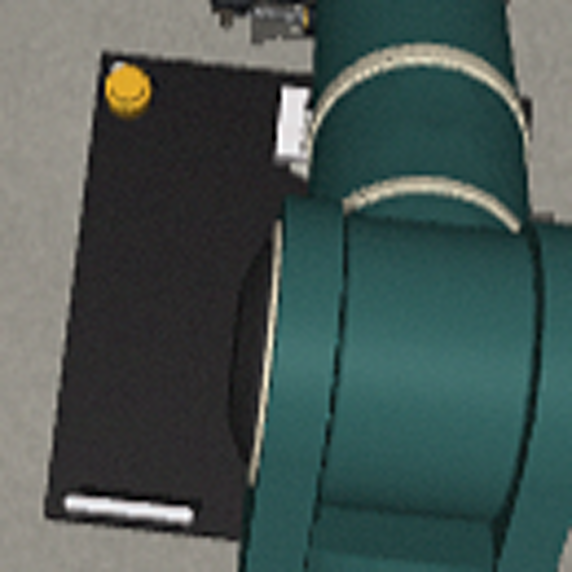

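Run:
```python
from h import *
s=env.get_state()
for n,p in [("tip",[*f2w(192.8,-14),.0456]),("tabL",[*f2w(152,-34),.064]),("tabR",[*f2w(152,6),.064]),("tabRb",[*f2w(152,6),.033])]:
    u=proj("scene",p); print(n,((u+.5-[215,195])*6.4).round())
```

```text
tip [303. 473.]
tabL [275. 351.]
tabR [384. 361.]
tabRb [389. 425.]
```

Emit:
play_rows:
  targets: "-0.05 0.1 0.05 0 0 0; -0.1 0.25 0.09 0 0 0; -0.12 0.4 0.09 0 0 0; -0.12 0.5 0.09 0 0 0; -0.12 0.6 0.09 0 0 0; -0.12 0.68 0.09 0 0 0; -0.12 0.76 0.09 0 0 0; -0.12 0.84 0.09 0 0 0; -0.12 0.92 0.09 0 0 0; -0.12 1 0.09 0 0 0"

```text
clock: 21.05
tcp_pos: [0.6816, -0.0872, 0.0635]
orientation: [-3.141, -0.0, -1.664]
force: [2.7, -0.8, -0.6]
width: 0.0006
```

```bash
python3 st.py s16
```

```text
21.05 F [152.64  -9.28] [ 0.6816 -0.0872  0.0635] yawf -1.571 force [ 2.65 -0.83 -0.6 ] [ 2.72 -0.58]
```

View pics/s16.png

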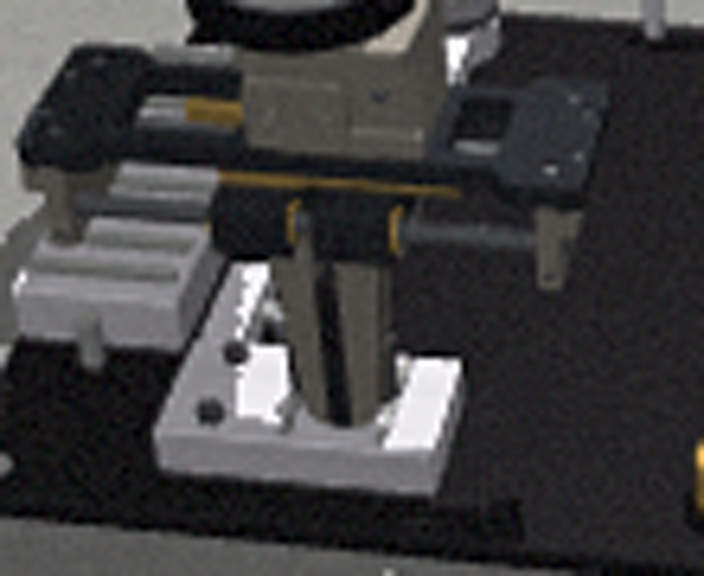

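The fingers are centred on the tab (it is hidden behind them at (340,370)), and 2.7 N matches the bolt's friction. Continuing.

Emit:
play_rows:
  targets: "0 0.03 0 0 0 0; 0 0.06 0 0 0 0; 0 0.09 0 0 0 0; 0 0.12 0 0 0 0; 0 0.15 0 0 0 0; 0 0.18 0 0 0 0; 0 0.21 0 0 0 0; 0 0.24 0 0 0 0; 0 0.26 0 0 0 0; 0 0.28 0 0 0 0"

```text
clock: 22.1
tcp_pos: [0.6703, -0.0861, 0.0635]
orientation: [-3.141, -0.0, -1.664]
force: [2.2, -1.3, 0.9]
width: 0.0007
```

```bash
python3 -c "
from h import *
s=env.get_state();print(w2f(s['tcp_pos']),s['force'])"
```

```text
[141.23878416  -9.26346745] [ 2.17229117 -1.26678796  0.91275195]
```

Emit:
play_rows:
  targets: "0 0.02 0 0 0 0; 0 0.04 0 0 0 0; 0 0.06 0 0 0 0; 0 0.08 0 0 0 0; 0 0.1 0 0 0 0; 0 0.12 0 0 0 0; 0 0.14 0 0 0 0; 0 0.15 0 0 0 0; 0 0.15 0 0 0 0; 0 0.15 0 0 0 0"

```text
clock: 23.1
tcp_pos: [0.6688, -0.086, 0.0639]
orientation: [-3.131, -0.0, -1.664]
force: [14.2, -2.1, -7.0]
width: 0.0004
```

```bash
python3 -c "
from h import *
s=env.get_state();print(w2f(s['tcp_pos']),s['force'])"
```

```text
[139.76516701  -9.25387221] [14.18610217 -2.07904668 -7.00547354]
```

A hard stop at about 14 N. I'll back off and measure where the tab now stands.

Emit:
play_rows:
  targets: "0 -0.1 0 0 0 0; 0 -0.2 0 0 0 0; 0 -0.4 0 0 0 0; 0 -0.6 -0.1 0 0 0; 0 -0.7 -0.6 0 0 0; 0 -0.7 -1.4 0 0 0; 0 -0.7 -2.2 0 0 0; 0.5 -0.3 -2.8 0 0 0; 1.5 0.3 -3 0 0 0; 2.5 1 -3 0 0 0"

```text
clock: 24.1
tcp_pos: [0.6161, -0.1816, 0.1856]
orientation: [-3.138, -0.0, -1.661]
force: [0.2, -1.1, 0.1]
width: 0.0007
```

Emit:
play_rows:
  targets: "1 0.3 0 0 0 0; 2 0.6 0 0 0 0; 3 0.9 0 0 0 0; 4 1.2 0 0 0 0; 5 1.5 0 0 0 0; 6 1.8 0 0 0 0; 6.8 2 0 0 0 0; 7.5 2.2 0 0 0 0; 7.5 2.2 0 0 0 0; 7.5 2.2 0 0 0 0"

```text
clock: 25.1
tcp_pos: [0.4995, -0.4722, 0.1832]
orientation: [3.141, 0.001, -1.665]
force: [0.6, 0.2, 0.1]
width: 0.0003
```

```bash
python3 st.py s17
python3 - <<'E'
from h import *
a=env.read_camera("top"); cv2.imwrite("pics/t17.png",cv2.resize(a[112:247,275:405],None,fx=4.4,fy=4.4,interpolation=cv2.INTER_CUBIC))
cv2.imwrite("pics/t17f.png",a)
E
```

```text
25.1 F [   7.02 -409.49] [ 0.4995 -0.4722  0.1832] yawf -1.572 force [0.57 0.19 0.1 ] [0.55 0.24]
```

View pics/s17.png

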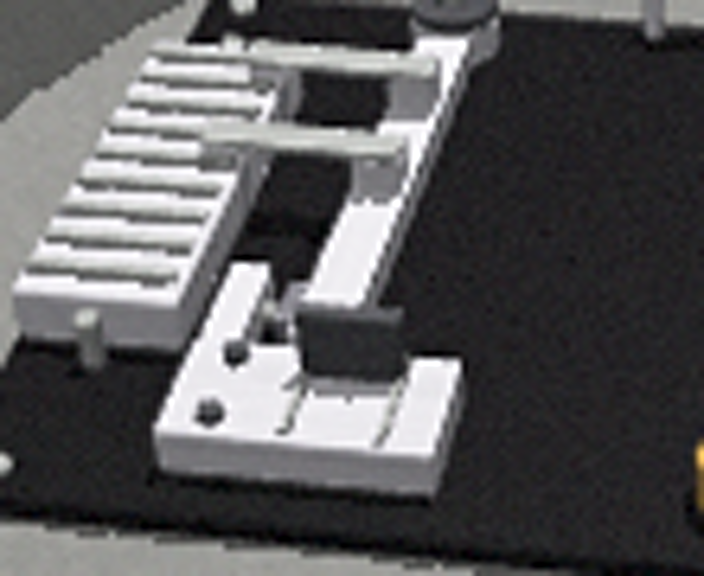

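View pics/t17.png

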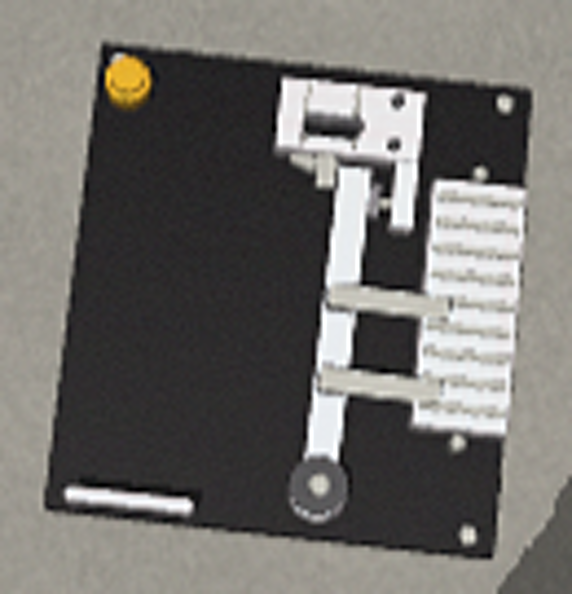

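Run:
```python
from h import *
g=lambda x,y,z: w2f(ray("scene",*cu(x,y,6.4,215,195),z)).round(1)
print("before",g(283,347,.064),g(390,352,.064),g(285,415,.033),g(388,425,.033))
print("after",g(299,304,.064),g(404,309,.064),g(302,372,.033),g(402,381,.033))
# subpixel-ish: best vertical shift of tab patch between s4/s11 and s17
a=cv2.imread("pics/s11.png");b=cv2.imread("pics/s17.png")
A0=cv2.imread("pics/scene0.png");
T=cv2.cvtColor(a,6)[360:410,278:396]
r=cv2.matchTemplate(cv2.cvtColor(b,6)[280:420,260:430],cv2.cvtColor(a,6)[335:440,275:395],cv2.TM_CCOEFF_NORMED); print(cv2.minMaxLoc(r))
for im,xs in ((a,340),(b,352)):
    col=cv2.cvtColor(im,6)[:, xs-15:xs+15].mean(1); d=np.diff(col); print([ (i,round(d[i],1)) for i in range(280,450) if abs(d[i])>4])
for n in("topc","t17"):
    im=cv2.cvtColor(cv2.imread(f"pics/{n}.png"),6); print(n,im[70:160:3,325:345].mean(1).round().tolist())
# chassis compare
d=cv2.absdiff(cv2.imread("pics/topc.png"),cv2.imread("pics/t17.png"));print("chassis diff",d[180:430,430:525].mean())
```

```text
before [149.8 -31.4] [147.4   7.4] [152. -33.] [152.2   5.7]
after [125.6 -32.2] [123.3   6.9] [128.2 -33.1] [128.2   5.2]
(0.12284466624259949, 0.7662694454193115, (0, 0), (33, 16))
[(339, np.float64(-4.2)), (340, np.float64(-5.1)), (341, np.float64(-6.3)), (342, np.float64(-6.1)), (343, np.float64(-4.9)), (344, np.float64(-4.4)), (345, np.float64(-4.3)), (346, np.float64(-4.8)), (347, np.float64(-6.2)), (348, np.float64(-6.6)), (349, np.float64(-5.7)), (350, np.float64(-4.6)), (418, np.float64(6.3)), (419, np.float64(8.9)), (420, np.float64(10.0)), (421, np.float64(11.2)), (422, np.float64(11.8)), (423, np.float64(12.3)), (424, np.float64(12.4)), (425, np.float64(10.9)), (426, np.float64(7.9)), (427, np.float64(5.8)), (447, np.float64(-4.2)), (448, np.float64(-4.3)), (449, np.float64(-4.5))]
[(297, np.float64(-4.6)), (298, np.float64(-5.1)), (299, np.float64(-5.5)), (300, np.float64(-6.9)), (301, np.float64(-8.8)), (302, np.float64(-11.5)), (303, np.float64(-14.6)), (304, np.float64(-14.2)), (305, np.float64(-13.2)), (306, np.float64(-12.3)), (307, np.float64(-11.9)), (308, np.floa
[... 769 characters left out ...]
7.5)), (401, np.float64(4.3)), (439, np.float64(4.2)), (440, np.float64(4.3)), (443, np.float64(-4.2)), (444, np.float64(-9.0)), (445, np.float64(-10.8)), (446, np.float64(-12.4)), (447, np.float64(-13.3)), (448, np.float64(-14.2)), (449, np.float64(-14.6))]
topc [49.0, 21.0, 28.0, 41.0, 62.0, 78.0, 81.0, 69.0, 50.0, 32.0, 20.0, 42.0, 151.0, 224.0, 225.0, 221.0, 219.0, 218.0, 215.0, 214.0, 215.0, 216.0, 218.0, 221.0, 221.0, 228.0, 217.0, 186.0, 138.0, 115.0]
t17 [56.0, 24.0, 26.0, 46.0, 118.0, 208.0, 238.0, 237.0, 232.0, 231.0, 231.0, 232.0, 236.0, 237.0, 218.0, 163.0, 113.0, 86.0, 69.0, 47.0, 29.0, 13.0, 100.0, 203.0, 229.0, 245.0, 230.0, 200.0, 168.0, 147.0]
chassis diff 15.660940350877192
```

The bolt tab moved 24.1 mm (x 152.1 → 128.2 at its foot, scene view) and ran onto its stop, so it is fully in. The top view shows the bar against the pad at (375,200), the nose and bolt behind its +y face at (325,170), and the chassis corners at the same pixels as at the start. The arm touches nothing, so I'm handing in.

```bash
python3 -c "
from workcell import env
print(env.finish_job()); print(env.get_state()['clock'])"
```

```text
the job is handed in; nothing more can be done
None
the job is handed in; nothing more can be done
```

I closed the bar onto the pad until the latch snapped, then backed off and slid the bolt in until it stopped. I handed the job in at about 25 s; no verdict was reported.

**Latch:** I judged the snap by a sudden 0.9 mm give with hardly any rise in force. The push never read above 13.5 N at the fingers, which puts the pad at about 11 N at most. The pad force itself was not measured, and I read the force only about once a second. After I backed off, the bar stayed in place, and the top view showed the latch nose out behind it.

**Bolt:** The tab moved about 24.1 mm in the scene view and met a hard stop at about 14 N. The last top picture shows the bolt behind the bar.

**Chassis and bench:** By eye, the chassis corners and pot look unmoved in the before and after top pictures; I did not compare the other items closely. A raw pixel comparison over the chassis did show a difference. I put that down to the fingers now lying over it and changed shadows, but I did not check this.

**Calibration:** The fixture position from the two cameras disagreed by up to about 7 mm. I used the top view and relied on the force readings for the final contacts.

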